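# Clamp the glued key-stand block without denting it

### The job

The little two-tone wooden key stand on the clamp board has just been glued: first push it flush against both steel stops, the long low fence and the end stop, before the clamp touches it. Then pump the clamp's trigger back towards the fixed grip, letting it spring forward each time, until the jaw's sprung pad presses on the block with its steel stem pushed in about half-way (never nearly all the way, that would dent the wood). Finish while still holding the trigger back with the fingers so that this pressure stays on; do not push the jaw by hand, and leave the other things lying on and around the board where they are.

Things in the scene. Friction and masses are not known exactly. Their poses are not given: they have to be found in the camera images.
- clamp: plywood board 170 x 410 mm (its x by y) fixed to the shelf, with a trigger clamp on it. Origin on the shelf surface; z up; the board spans x -85 to 85, y -210 to 200; its top (the bed) is at z = 18. All offsets in this list are in this frame, in mm. The jaw moves to +y along the line x = 10, z = 38
- fence_face (a point): middle of the fence's upper edge at x = 45, y = 120, z = 33: long low steel fence 15 mm above the bed, its face looks to -x and runs from y = 70 to 170
- end_face (a point): middle of the end stop's upper edge at x = 10, y = 170, z = 48: steel end stop 30 mm above the bed, its face looks to -y, x -40 to 60
- grip_top (a point): top of the fixed black grip at x = 10, y = -153, z = 130: upright post 26 x 16 mm behind the trigger, above the clamp housing, whose two steel cheeks span x -15 to 35, y -168 to -90, up to z = 72. The toothed rod runs out behind the board, to y = -275 when the jaw is right back
- block_center (a point): centre of the loose wooden key-stand block, 70 (its x) x 50 (its y) x 40 mm (z), 0.12 kg give or take, one half light and one half darker wood, a dark slot 50 x 6 mm on top. It lies on the bed, short of both stops and turned up to 0.25 rad. Flush against both stops its centre is at x = 10, y = 145, z = 38 in the clamp frame with its axes along the clamp's
- block: the same block; origin at the centre of its underside
- trigger (a joint): trigger angle, rad: 0 at rest (leaning 0.25 rad forward, to +y), 0.5 fully back. Springs back to 0 when let go. Takes about 5 to 10 N at its push point, plus about 1 N per newton of pad force. A full pump moves the jaw 18 mm on (the first 13 to 20); in a stroke the jaw moves 40 mm per rad once the pawl has caught a tooth (teeth 6 mm apart)
- lever: the moving black trigger lever, 24 mm wide (x), 12 mm thick (y), standing up from its pivot pin; origin on the pivot at x = 10, y = -115, z = 62 in the clamp frame, pivot axis along the clamp's x; its tip is about 66 mm from the pivot
- trigger_push (a point): point on the trigger's front (+y) face, 48 mm from the pivot; at rest about y = -97, z = 107 in the clamp frame. It is pushed to -y, about 24 mm for a full stroke, ending near y = -121. Trigger front to the back of the fixed grip: 64 mm at rest, 40 mm squeezed, so it may be squeezed between two fingers or just pushed back
- jaw (a joint): travel of the jaw rod towards the end stop, m: 0 right back, 0.135 at most. It starts 0 to 20 mm out. Drag of about 3 N holds it where it is; when the trigger is let go, any pad force above about 3 N pushes it back again, so the pressure stays only while the trigger is held
- jaw_head: black head of the jaw, 30 x 33 x 30 mm, on the toothed rod; the origin lies 12 mm ahead of its front face, on the jaw line (clamp x = 10, z = 38), at clamp y = jaw travel. Not to be pushed by hand
- pad (a joint): how far the pad's spring stem is pushed into the jaw head, m: 0 free (16 mm of steel stem showing), 0.016 fully in. The spring gives 1.2 N per mm: half-way, 8 mm, is 9.6 N. A dark ring marks the middle of the stem
- pad_plate: black rubber pad plate 32 (x) x 6 (y) x 26 mm (z) at the front of the stem, which presses on the block; origin 10 mm behind its front face
- pad_face (a point): centre of the pad's front face, at clamp y = 10 mm + jaw travel - stem push-in; it meets the registered block at clamp y = 120
- key_a: brass key 55 mm long, 4 mm thick, lying on the board (bystander)
- key_b: brass key 55 mm long lying on the shelf (bystander)
- tin: small aluminium screw-top tin, 41 mm across, 32 mm high, standing on the board beyond the jaw (bystander)
- egg_bowl: green ceramic egg-shaped bowl, 110 mm across, 62 mm high (bystander)
- disc_holder: flat black plastic parking disc holder 110 x 150 x 10 mm (bystander)
- glasses_case: grey sunglasses case 62 x 160 x 36 mm (bystander)
Mind the look-alikes: they are no part of the job. What is meant by the block is not red or yellow, and is the smaller of those in its own colour.

How it is judged (in metres and radians):
On the way, in this order (a step that is already met when the one before it is completed fails the run):
1. the block lies flush against both stops, the pad not touching it (x of block_center in the frame of clamp between 0.0075 and 0.0135 m and y of block_center in the frame of clamp between 0.1425 and 0.1485 m and z of block_center in the frame of clamp between 0.035 and 0.041 m and angle between the x axis of block_center and the x axis of clamp, either way round below 0.06 rad and contact force between pad_plate and block below 0.1 N), for 0.2 s.
2. the pad has been pumped up to the block (x of block_center in the frame of clamp between 0.0075 and 0.0135 m and y of block_center in the frame of clamp between 0.1425 and 0.1485 m and z of block_center in the frame of clamp between 0.035 and 0.041 m and angle between the x axis of block_center and the x axis of clamp, either way round below 0.06 rad and contact force between pad_plate and block above 0.5 N), for 0.1 s.
At the end, for the whole second after the job is handed in: block still flush with both stops (2.5 mm, 0.06 rad), the pad pressing on it with 4.2 to 15 N (stem pushed in 3.5 to 12.5 mm of 16), the fingers holding the trigger back with more than 1 N (x of block_center in the frame of clamp between 0.0075 and 0.0135 m and y of block_center in the frame of clamp between 0.1425 and 0.1485 m and z of block_center in the frame of clamp between 0.035 and 0.041 m and angle between the x axis of block_center and the x axis of clamp, either way round below 0.06 rad and contact force between pad_plate and block between 4.2 and 15 N and contact force between the fingers and lever above 1 N and value of joint pad between 0.0035 and 0.0125 m); the arm keeps its last pose, push and grip.
It fails at once if the block is dented: pad force above 18 N (stem in more than 15 mm) (contact force between pad_plate and block above 18 N).
It fails at once if the jaw is pushed by hand (contact force between any of the fingers, the arm and jaw_head above 2 N or contact force between any of the fingers, the arm and pad_plate above 2 N).
It fails at once if a bystander is disturbed (moved over 15 mm) (distance of any of key_a, key_b, tin, egg_bowl, disc_holder, glasses_case from where it was at the start of the episode above 0.015 m).
It also fails if it takes over 67 s, if anything falls off the work surface, if the arm or the gripper's body presses on something with over 40 N, if the wrist force passes 120 N, or if a joint passes its speed limit or range.

### The arm

A 6-joint arm with a two-finger parallel gripper is mounted at the origin on the work surface. World frame = base frame: x ahead of the robot, y to its left, z up, the work surface at z = 0. Lengths are in mm, angles in rad, forces in N, time in s.
With the tool pointing down it reaches from about 300 to 775 mm from the base axis. Payload 14.6 kg.
Tool frame: the origin (TCP) lies between the finger pads; the fingertips stand 8 mm ahead of it and the grasp point (between the pads) lies 11 mm behind it; z points along the fingers, y is the direction in which the jaws open and shut (so a half turn about z gives the same grasp; the last joint's range is limited). The gripper opens to 94 mm and grips with 3 to 60 N. Pads are 16 mm wide; open, the fingers measure 119 mm over their backs; the gripper's body (75 mm by 177 mm) begins 78 mm behind the grasp point.
Start: joints at [1.217, 0.3, 1.521, -0, 1.321, -0.067], TCP at [155.584, 527.525, 213.446] pointing down, gripper open.
Joint ranges: [-3.03, 3.03], [-0.79, 2.21], [0.23, 2.52], [-1.04, 4.18], [0, 3.07], [-2.55, 2.55]. Speed limits (rad/s): [2.22, 2.22, 2.57, 3.14, 3.14, 3.14].

### API

Orientations are given as [roll, pitch, yaw] about the fixed x, y, z axes, in that order (R = Rz(yaw) Ry(pitch) Rx(roll)).
In Python, from cell import manip, cams, models gives the robot as it stands. The module is installed in compiled form; this text tells all that it offers.
- The arm moves only by the shell command python3 -m pendant 'ROWS' [OPENING] [FORCE]. ROWS is JSON, a list that holds one entry, the list of rows, each a list of 4 numbers: the shift along the tool's x, y, z in cm, then the turn about the tool's z in rad. In form: [[[x, y, z, roll], ...]]. A call has 1 to 5 rows; each row is the pose to reach, as a shift and turn from the pose commanded when the call began, along the tool's axes at that moment; what a row does not reach only later rows make up. A row lasts 1/10 s, in which the tool goes at most 50 mm and 8.59 degrees, less where a joint would pass 70% of its speed; a pose out of reach is approached as far as the arm can. A call with a gripper value outside its range is refused whole. OPENING is the opening, from -1 (shut) to 1 (fully open), so that 0 is half open, set as the call begins (- or left out, the last holds). The fingers move at their own pace and stop on an object; FORCE is the grip in N (left out, the last holds). Time passes only in rows, so rows that repeat a pose let the fingers close. It gives the time, the measured TCP pose, the force and the opening at its end, in the units of the state.
- manip.read_state(): the state, without advancing time (a new reading comes with each control period).
- cams.camera(name): name is "scene" or "top"; returns a dict with "frame" (480x640x3 uint8, red, green, blue), "K" (3x3 intrinsics, pixels), "pose" (4x4, takes a point from camera to world coordinates). Camera axes: x right, y down, z forward; pixel columns grow to the right and rows downward; lengths in mm; the calibration is good to about 2 mm. A picture is of the moment at which its call begins. There is no depth.
- manip.sign_off(): hands the job in, once; it reports no verdict.
Trained networks look in the newest picture that a camera, given by its name, has taken for a name from the list of things; names that differ only in an ending like _2 or _b are one class to them, and where a whole thing is asked for, a point or a joint stands for the part that bears it (a point fixed in the world has none). Each returns a list of dicts, best first, with "score" (0 to 1); they miss things now and then, are a little off and sometimes report something else, mostly with a low value. They report only what shows in the picture. A call takes as long as a camera call. They do not tell look-alikes from the thing itself.
- models.regions_of(camera, name): "pixels" (480x640 bool, what is visible of it) and "point" ([column, row] in pixels, amid what is visible of it).
The state is a dict: "clock": time; "joints": joint angles; "qd": joint speeds; "effort": joint torques, N m; "eef_pos": TCP position; "eef_rot": TCP orientation; "wrist_force": force on the tool from outside, world axes, zero at the start; "moment": the same for the moment, N m; "finger_gap": finger opening in mm.
Only numpy, scipy, OpenCV 4.12 (cv2) and the standard library are available. Lean on these libraries where they do the work, as an engineer would, in place of code of your own. Each camera call takes 0.05 s, during which the arm holds its last target.

## Working session

There is one attempt and no reset: what is moved stays moved. The work goes in short steps, Python scripts to look and compute and a shell command to move; the robot and the scene stay as the last step left them, time stands still between calls to the robot, and variables do not carry over. Pictures are saved under pics/ and viewed, and the job is handed in when it is done.

```bash
mkdir -p pics; cat > h.py <<'E'
import numpy as np, cv2
from cell import manip, cams, models
def shot(n,f):
    c=cams.camera(n); cv2.imwrite(f,cv2.cvtColor(c['frame'],cv2.COLOR_RGB2BGR)); return c
def proj(c,P):
    P=np.atleast_2d(P); T=np.linalg.inv(c['pose']); q=P@T[:3,:3].T+T[:3,3]; q=q@np.array(c['K']).T; return q[:,:2]/q[:,2:]
def ray(c,px,z):
    d=np.linalg.inv(c['K'])@[px[0],px[1],1]; d=c['pose'][:3,:3]@d; o=c['pose'][:3,3]; return o+d*(z-o[2])/d[2]
E
python3 - <<'E'
from h import *
for n in('top','scene'):
    c=shot(n,f'pics/{n}0.png'); print(n,c['K'],np.round(c['pose'],3).tolist())
    for k in('clamp','block','lever','jaw_head','pad_plate','tin','key_a','fence_face','grip_top'):
        print(k,[(round(r['score'],2),np.round(r['point']).tolist(),int(r['pixels'].sum())) for r in models.regions_of(n,k)])
print(manip.read_state())
E
```

```text
top [[536.76767019   0.         326.0774203 ]
 [  0.         536.76767019 240.22748481]
 [  0.           0.           1.        ]] [[0.008, -0.986, 0.167, 413.295], [-1.0, -0.008, 0.001, -25.105], [0.001, -0.167, -0.986, 1208.565], [0.0, 0.0, 0.0, 1.0]]
clamp [(0.57, [337.0, 256.0], 12404), (0.49, [123.0, 255.0], 2059)]
block [(0.86, [278.0, 267.0], 821), (0.84, [308.0, 343.0], 1573), (0.77, [207.0, 174.0], 1468), (0.71, [223.0, 328.0], 893), (0.29, [337.0, 230.0], 263)]
lever [(0.71, [383.0, 247.0], 184), (0.65, [265.0, 177.0], 142)]
jaw_head []
pad_plate []
tin [(0.57, [335.0, 229.0], 267), (0.36, [376.0, 175.0], 2916)]
key_a [(0.53, [261.0, 183.0], 133), (0.44, [363.0, 284.0], 207)]
fence_face [(0.92, [340.0, 257.0], 12436)]
grip_top [(0.78, [337.0, 254.0], 12763)]
scene [[442.13318713   0.         325.10075188]
 [  0.         442.13318713 237.11277869]
 [  0.           0.           1.        ]] [[-0.162, 0.762, -0.627, 1219.666], [0.987, 0.12, -0.109, 123.831], [-0.007, -0.637, -0.771, 904.526], [0.0, 0.0, 0.0, 1.0]]
clamp [(0.92, [308.0, 263.0], 8664), (0.36, [263.0, 239.0], 137
[... 484 characters left out ...]
, [307.0, 263.0], 8613)]
{'clock': 1.0, 'joints': array([ 1.21740530e+00,  2.99896676e-01,  1.52099523e+00, -8.87386311e-06,
        1.32068192e+00, -6.66260682e-02]), 'qd': array([ 1.85531657e-05,  6.18480500e-04,  2.06959294e-06, -8.12168305e-04,
        6.96724396e-05,  4.27383574e-04]), 'effort': array([-4.83677395e-04, -5.31674981e+01, -3.52903855e+01,  7.08749495e-02,
        2.14621582e-02,  2.80800612e-05]), 'eef_pos': array([155.58557246, 527.53167188, 213.44942712]), 'eef_rot': array([3.14157443e+00, 9.83257534e-06, 2.85482989e+00]), 'wrist_force': array([0.07730931, 0.38207062, 1.0123052 ]), 'moment': array([-0.01344991, -0.04459624,  0.01083897]), 'finger_gap': 94.04744692067597}
```

View pics/top0.png

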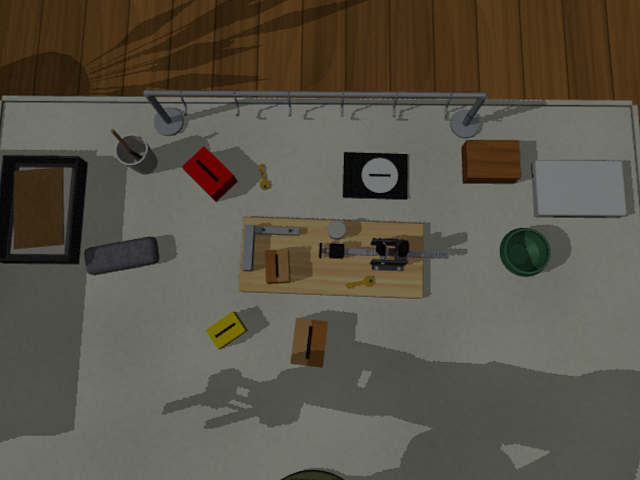

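View pics/scene0.png

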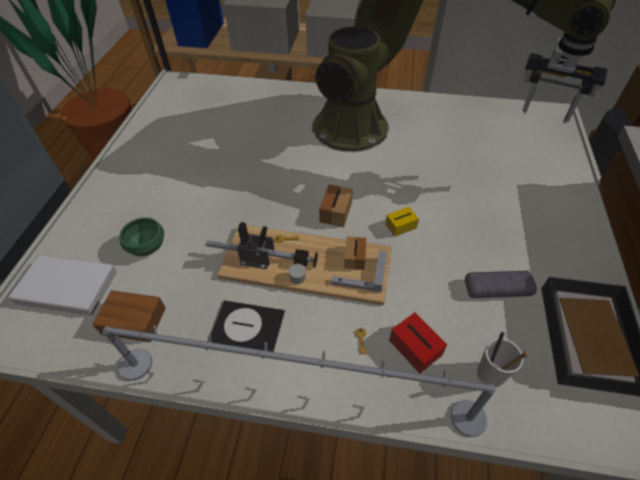

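```bash
python3 - <<'E'
import cv2
a=cv2.imread('pics/top0.png')[180:340,230:450]; cv2.imwrite('pics/top0z.png',cv2.resize(a,None,fx=3.6,fy=3.6,interpolation=cv2.INTER_CUBIC))
a=cv2.imread('pics/scene0.png')[200:330,210:410]; cv2.imwrite('pics/scene0z.png',cv2.resize(a,None,fx=4,fy=4,interpolation=cv2.INTER_CUBIC))
E
```

```text
(no output)
```

View pics/top0z.png

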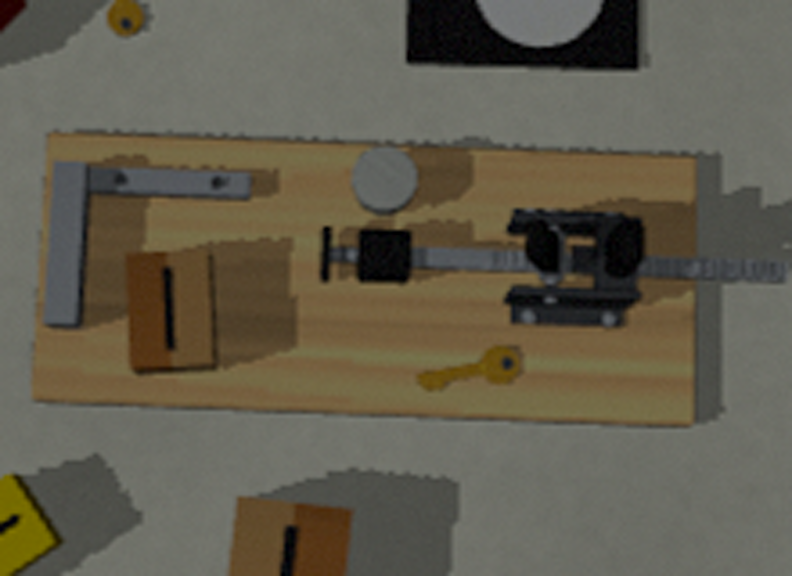

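View pics/scene0z.png

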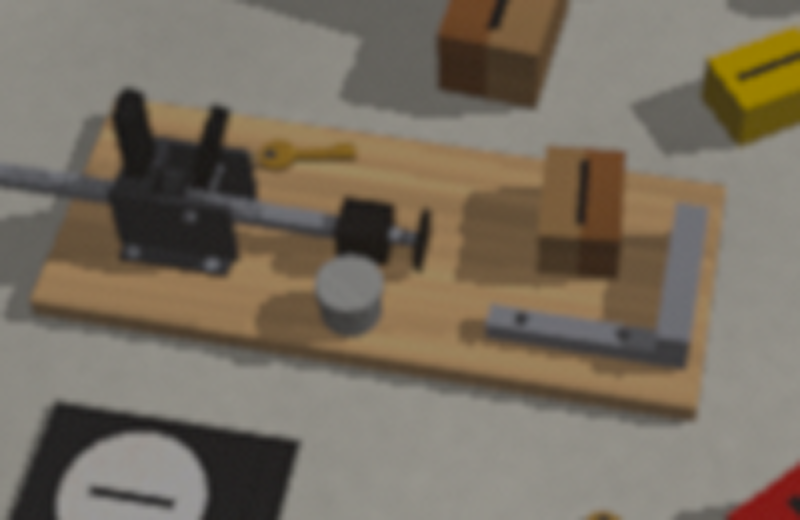

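The little block is two-tone wood at top (278,267); the bigger two-tone one at (308,343), red and yellow are decoys. The board runs almost along world +y, with the jaw to the right and the stops to the left. I'll fit the poses from corners next.

```bash
cat >> h.py <<'E'
from scipy.optimize import least_squares
def W(p,Q):
    Q=np.atleast_2d(np.array(Q,float)); c,s=np.cos(p[2]),np.sin(p[2])
    return np.c_[p[0]+c*Q[:,0]-s*Q[:,1], p[1]+s*Q[:,0]+c*Q[:,1], Q[:,2]]
def inv(p,P):
    P=np.atleast_2d(P); c,s=np.cos(p[2]),np.sin(p[2]); d=P[:,:2]-np.array(p[:2]); return np.c_[d@[c,s],d@[-s,c]]
E
python3 - <<'E'
from h import *
ct=cams.camera('top'); cs=cams.camera('scene')
z=lambda L,f,o:np.array(L)/f+o
B=[(85,200,18),(85,-210,18),(-85,-210,18),(-85,200,18)]
t=z([(48,133),(695,155),(693,425),(33,402)],3.6,(230,180)); s=z([(695,397),(33,297),(110,100),(722,183)],4,(210,200))
r=least_squares(lambda p:np.r_[(proj(ct,W(p,B))-t).ravel(),(proj(cs,W(p,B))-s).ravel()],[400,50,0])
print(r.x,np.round(r.fun,1)); p=r.x
for nm,c,u in(('top',ct,t),('scene',cs,s)):
    q=least_squares(lambda p:(proj(c,W(p,B))-u).ravel(),p); print(nm,q.x)
# block top face corners
K=[(35,25,40+18),(35,-25,58),(-35,-25,58),(-35,25,58)]
bt=z([(126,256),(209,254),(216,367),(132,371)],3.6,(230,180))
bs=z([(620,234),(539,231),(547,147),(624,152)],4,(210,200))
rb=least_squares(lambda q:np.r_[(proj(ct,W(q,K))-bt).ravel(),(proj(cs,W(q,K))-bs).ravel()],[400,150,0]);
print('block',rb.x,np.round(rb.fun,1),'in clamp',inv(p,W(rb.x,[(0,0,0)])),rb.x[2]-p[2])
for nm,c,u in(('top',ct,bt),('scene',cs,bs)):
    q=least_squares(lambda p:(proj(c,W(p,K))-u).ravel(),rb.x); print(nm,q.x)
# overlay
F=np.array([(45,70,33),(45,170,33),(60,170,48),(-40,170,48),(10,-153,130),(23,-161,130),(-3,-145,130),(10,-97,107),(35,-168,72),(-15,-90,72),(10,120,38)])
for n,c,f,o in(('top',ct,3.6,(230,180)),('scene',cs,4,(210,200))):
    im=cv2.imread(f'pics/{n}0z.png')
    for P,col in((W(p,B),(0,0,255)),(W(p,F),(255,255,0)),(W(rb.x,K),(0,255,0))):
        for u in proj(c,P): cv2.circle(im,tuple(int(v) for v in (u-o)*f),4,col,1)
    cv2.imwrite(f'pics/{n}ov.png',im)
E
```

```text
[ 5.76804025e+02 -3.22773437e+01 -2.34152748e-02] [-0.9  0.1  0.4 -0.4  0.9 -0.  -1.1  0.5  0.6  1.7 -2.1  0.4  0.2 -1.9
  0.6 -1.1]
top [ 5.76988318e+02 -3.26697488e+01 -2.63955570e-02]
scene [ 5.76567132e+02 -3.17067795e+01 -1.80581866e-02]
block [5.50144764e+02 8.14349224e+01 6.91727850e-02] [-0.4 -0.2 -0.4 -1.  -0.8 -0.2 -0.7  0.1 -0.2  0.7 -0.9 -0.1 -1.1 -1.5
 -0.2 -1.4] in clamp [[-29.31431418 113.05691787]] 0.09258805982827184
top [5.49471215e+02 8.01587016e+01 6.78843765e-02]
scene [5.51540435e+02 8.30741816e+01 6.97911168e-02]
```

View pics/topov.png

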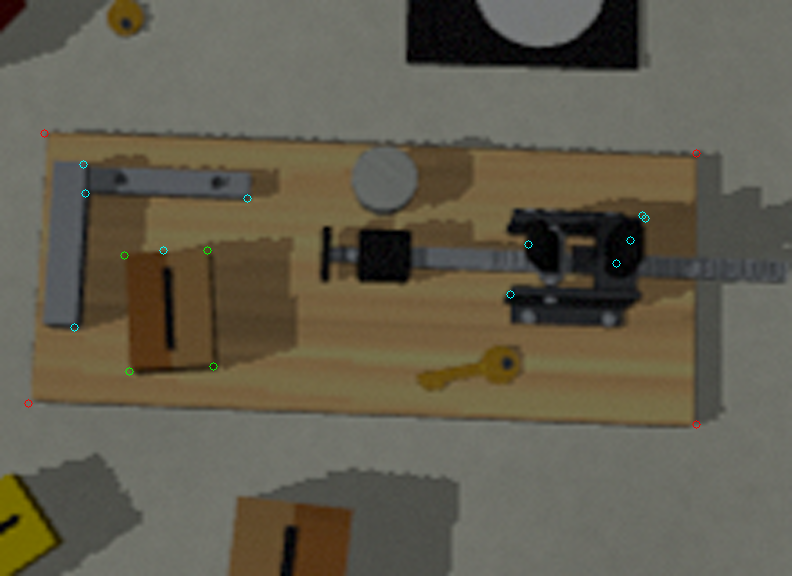

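View pics/sceneov.png

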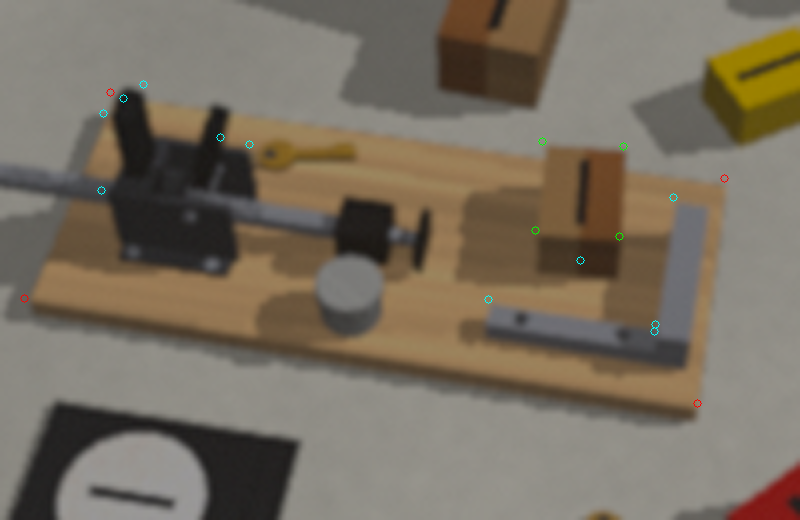

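```bash
cat >> h.py <<'E'
C=[576.8,-32.3,-0.0245]   # clamp pose
def go(x,y,z,yaw=None,clamp=True):
    s=manip.read_state(); e=s['eef_pos']; a=s['eef_rot'][2]
    if clamp:
        w=W(C,[(x,y,z)])[0]; yaw=np.pi/2+C[2] if yaw is None else yaw
    else: w=np.array([x,y,z])
    d=w-e; r=(a-yaw+np.pi)%(2*np.pi)-np.pi
    print('rows cm: %.2f %.2f %.2f %.3f'%((np.cos(a)*d[0]+np.sin(a)*d[1])/10,(np.sin(a)*d[0]-np.cos(a)*d[1])/10,-d[2]/10,r))
def st():
    s=manip.read_state(); e=s['eef_pos']; print('t%.2f'%s['clock'],'clamp',np.round(inv(C,e)[0],1),'z%.1f'%e[2],'rot',np.round(s['eef_rot'],3),'F',np.round(s['wrist_force'],1),'gap%.1f'%s['finger_gap'])
E
python3 -c "
from h import *
st();go(550,81.4,213,1.64,False)"
python3 -m pendant '[[[-50.4,-31.7,0,1.215],[-50.4,-31.7,0,1.215],[-50.4,-31.7,0,1.215],[-50.4,-31.7,0,1.215],[-50.4,-31.7,0,1.215]]]' 1
python3 -c "
from h import *
st();go(550,81.4,180,1.64,False)"
```

```text
t1.10 clamp [-434.8  549.3] z213.4 rot [-3.142  0.     2.855] F [-0.5  0.2  0.9] gap94.1
rows cm: -50.45 -31.63 0.04 1.215
clock: 1.6
eef_pos: [321.8, 338.4, 213.7]
eef_rot: [3.141, -0.0, 2.099]
wrist_force: [0.7, 1.2, -0.5]
finger_gap: 93.7
t1.60 clamp [-264.   364.3] z213.7 rot [ 3.141 -0.     2.099] F [ 0.7  1.2 -0.5] gap93.7
rows cm: -33.69 6.76 3.37 0.459
```

```bash
python3 -m pendant '[[[-33.7,6.8,3.4,0.46],[-33.7,6.8,3.4,0.46],[-33.7,6.8,3.4,0.46],[-33.7,6.8,3.4,0.46],[-33.7,6.8,3.4,0.46]]]' >/dev/null
python3 -c "
from h import *
st();go(550,81.4,120,1.64,False)"
```

```text
t2.10 clamp [-92.8 183.4] z188.9 rot [ 3.141 -0.     1.644] F [-0.5  0.3  0.5] gap93.8
rows cm: -7.62 5.61 6.89 0.004
```

```bash
python3 -m pendant '[[[-7.6,5.6,3,0],[-7.6,5.6,5,0],[-7.6,5.6,6.9,0],[-7.6,5.6,6.9,0],[-7.6,5.6,6.9,0]]]' >/dev/null
python3 - <<'E'
from h import *
st();go(550.1,81.4,47,1.64,False)
for n,o,f in(('top',(230,180),3.6),('scene',(300,130),4)):
    c=shot(n,f'pics/{n}1.png'); a=cv2.imread(f'pics/{n}1.png')[o[1]:o[1]+150,o[0]:o[0]+200]; cv2.imwrite(f'pics/{n}1z.png',cv2.resize(a,None,fx=4,fy=4,interpolation=cv2.INTER_CUBIC))
E
```

```text
t2.60 clamp [-30.9 115.4] z120.4 rot [-3.141 -0.     1.645] F [-0.7 -0.4 -0.5] gap94.1
rows cm: -0.26 0.12 7.34 0.005
```

View pics/scene1z.png

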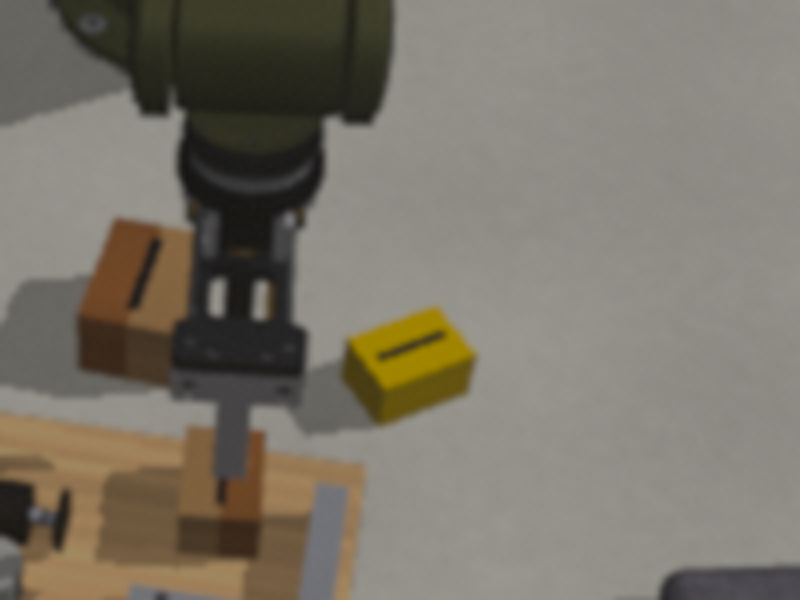

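The front finger is straight over the block at about (357,240) in scene. Going down now.

```bash
python3 -m pendant '[[[-0.2,0.1,3.5,0],[-0.2,0.1,6.5,0],[-0.2,0.1,7.4,0],[-0.2,0.1,7.4,0],[-0.2,0.1,7.4,0]]]' 
python3 -m pendant '[[[0,0,0,0],[0,0,0,0],[0,0,0,0],[0,0,0,0],[0,0,0,0]]]' -0.2 8
python3 -m pendant '[[[0,0,0,0],[0,0,0,0],[0,0,0,0],[0,0,0,0],[0,0,0,0]]]' -0.2 8
python3 -c "
from h import *
st();go(8,138,47)"
```

```text
clock: 3.2
eef_pos: [550.8, 82.0, 47.7]
eef_rot: [3.139, -0.0, 1.645]
wrist_force: [0.5, 0.5, 0.7]
finger_gap: 94.0
clock: 3.7
eef_pos: [550.4, 81.6, 46.5]
eef_rot: [3.14, -0.0, 1.645]
wrist_force: [-0.0, -0.7, 6.3]
finger_gap: 70.0
clock: 4.2
eef_pos: [550.4, 81.6, 46.5]
eef_rot: [3.14, -0.0, 1.645]
wrist_force: [-0.5, 0.1, 5.2]
finger_gap: 69.9
t4.20 clamp [-29.1 113.2] z46.5 rot [ 3.14  -0.     1.645] F [-0.5  0.1  5.2] gap69.9
rows cm: 2.10 3.94 -0.05 0.098
```

```bash
python3 -m pendant '[[[0.5,0.8,0,0.03],[0.9,1.7,0,0.06],[1.4,2.6,0,0.098],[1.8,3.4,0,0.098],[1.8,3.4,0,0.098]]]' >/dev/null
python3 -m pendant '[[[0,0,0,0],[0,0,0,0]]]' >/dev/null
python3 -c "
from h import *
st();go(10,145,47)"
```

```text
t4.90 clamp [  2.9 134.5] z46.3 rot [ 3.14  -0.     1.547] F [2.3 2.2 4.7] gap70.4
rows cm: 1.05 0.71 -0.07 0.000
```

```bash
for i in 1; do python3 -m pendant '[[[0.1,0.2,0,0],[0.2,0.4,0,0],[0.3,0.5,0,0],[0.4,0.6,0,0],[0.4,0.6,0,0]]]' >/dev/null; python3 -c "
from h import *
st()"; done
python3 -m pendant '[[[0.1,0.05,0,0],[0.2,0.1,0,0],[0.2,0.1,0,0]]]' >/dev/null; python3 -c "
from h import *
st()"
```

```text
t5.40 clamp [  8.  137.9] z46.1 rot [-3.140e+00  1.000e-03  1.547e+00] F [-3.4 -2.1  8.3] gap70.1
t5.70 clamp [  9.1 139.8] z46.1 rot [-3.141e+00  1.000e-03  1.547e+00] F [-1.7 -2.1  7.7] gap69.7
```

```bash
python3 -m pendant '[[[0.1,0.05,0,0],[0.2,0.1,0,0],[0.2,0.1,0,0]]]' >/dev/null; python3 -c "
from h import *
st()"
python3 -m pendant '[[[0.1,0.05,0,0],[0.2,0.1,0,0],[0.2,0.1,0,0]]]' >/dev/null; python3 -c "
from h import *
st()"
python3 -m pendant '[[[0.1,0,0,0],[0.2,0,0,0],[0.2,0,0,0]]]' >/dev/null; python3 -c "
from h import *
st()"
```

```text
t6.00 clamp [ 10.2 141.7] z46.1 rot [-3.141e+00  1.000e-03  1.547e+00] F [-2.  -4.1  7.3] gap69.7
t6.30 clamp [ 11.1 143.7] z46.1 rot [-3.141e+00  1.000e-03  1.547e+00] F [-0.7 -3.7  8. ] gap70.0
t6.60 clamp [ 11.3 145.5] z46.1 rot [-3.141e+00  1.000e-03  1.547e+00] F [-0.4 -5.   6.5] gap69.8
```

```bash
python3 -m pendant '[[[0.1,0.1,0,0],[0.2,0.2,0,0],[0.2,0.2,0,0]]]' >/dev/null; python3 - <<'E'
from h import *
st()
for n,o,f in(('top',(230,180),3.6),('scene',(260,200),4)):
    c=shot(n,f'pics/{n}2.png'); a=cv2.imread(f'pics/{n}2.png')[o[1]:o[1]+140,o[0]:o[0]+200]; a=cv2.resize(a,None,fx=4,fy=4,interpolation=cv2.INTER_CUBIC)
    a=cv2.convertScaleAbs(a,alpha=1.5);cv2.imwrite(f'pics/{n}2z.png',a)
E
```

```text
t6.90 clamp [ 11.8 147.2] z45.4 rot [-3.137e+00  2.000e-03  1.547e+00] F [-9.3 -6.9  7.8] gap70.3
```

View pics/scene2z.png

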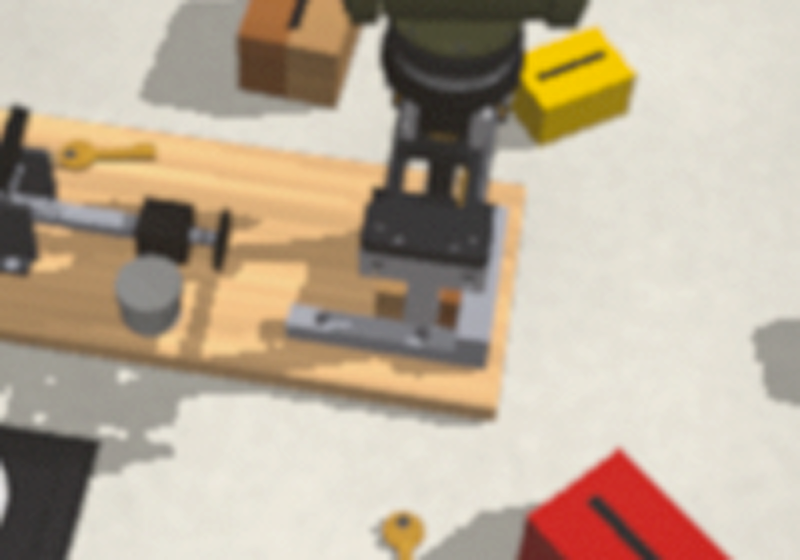

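View pics/top2z.png

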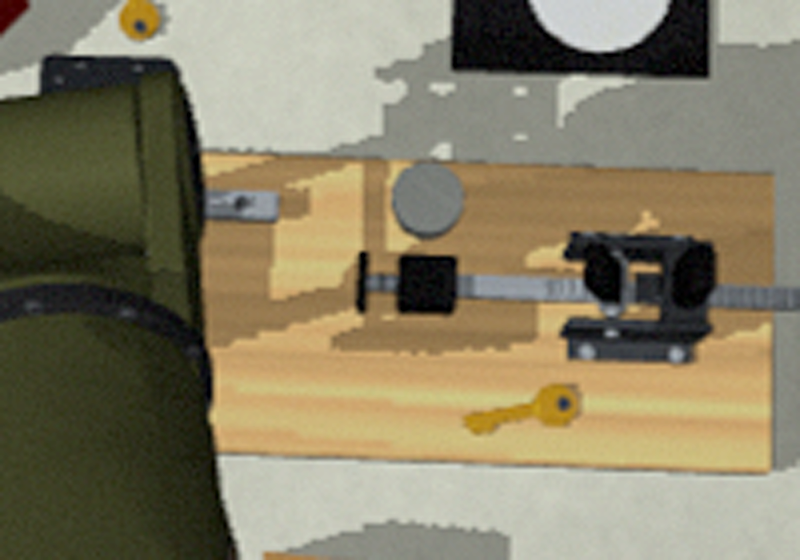

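The fence now pushes back (Fx about -9 N), and the block looks close to the end stop. I'll press a little more along +y.

```bash
python3 -m pendant '[[[0.1,0,0,0],[0.2,0,0,0],[0.2,0,0,0]]]' >/dev/null; python3 -c "
from h import *
st()"
python3 -m pendant '[[[0.1,0,0,0],[0.2,0,0,0],[0.2,0,0,0]]]' >/dev/null; python3 -c "
from h import *
st()"
```

```text
t7.30 clamp [ 11.8 148.8] z45.1 rot [-3.137e+00  3.000e-03  1.547e+00] F [-8.4 -9.4  5.4] gap70.3
t7.60 clamp [ 11.8 150.6] z44.9 rot [-3.137e+00  3.000e-03  1.547e+00] F [ -6.7 -10.5   3.2] gap69.8
```

```bash
python3 -m pendant '[[[0,0,0,0],[0,0,0,0],[0,0,0,0],[0,0,0,0]]]' 0.9 >/dev/null; python3 -c "
from h import *
st()"
python3 -m pendant '[[[0,0,-4,0],[0,0,-8,0],[-5,0,-10,0],[-10,0,-10,0],[-14,0,-10,0]]]' >/dev/null
python3 -m pendant '[[[-5,0,0,0],[-10,0,0,0],[-10,0,0,0]]]' >/dev/null
python3 - <<'E'
from h import *
st()
for n,o,f in(('top',(230,180),3.6),('scene',(260,200),4)):
    c=shot(n,f'pics/{n}3.png'); a=cv2.imread(f'pics/{n}3.png')[o[1]:o[1]+140,o[0]:o[0]+200]; a=cv2.resize(a,None,fx=4,fy=4,interpolation=cv2.INTER_CUBIC)
    a=cv2.convertScaleAbs(a,alpha=1.5);cv2.imwrite(f'pics/{n}3z.png',a)
E
```

```text
t8.00 clamp [ 13.4 152.5] z45.8 rot [-3.141 -0.     1.547] F [-0.3  0.8 -0.4] gap89.2
t8.80 clamp [ 13.1 -92.7] z145.8 rot [3.142e+00 1.000e-03 1.542e+00] F [ 0.1 -0.4  0. ] gap89.4
```

View pics/scene3z.png

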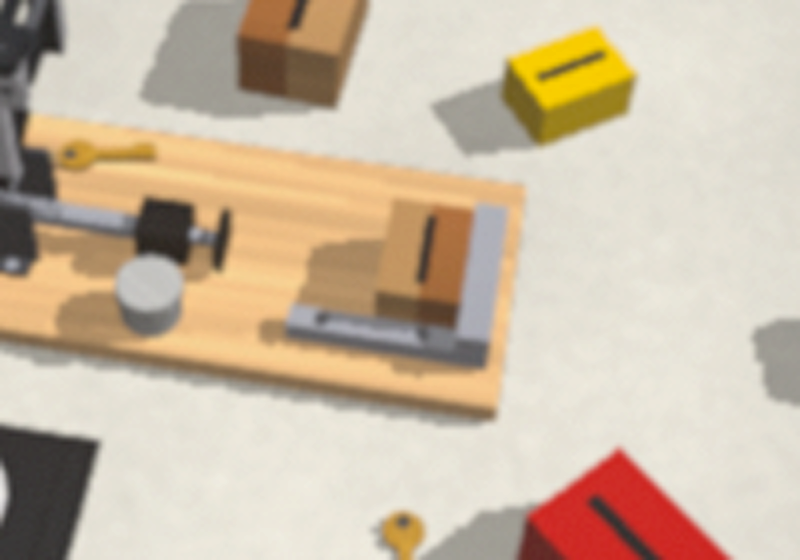

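View pics/top3z.png

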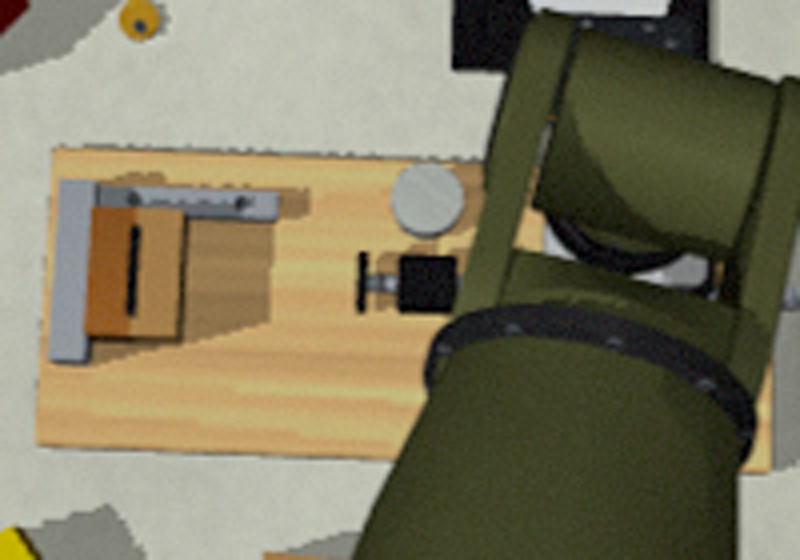

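```bash
python3 - <<'E'
from h import *
for n,o in(('top',(230,180)),('scene',(260,200))):
    c=cams.camera(n); 
    bgr=cv2.cvtColor(c['frame'],cv2.COLOR_RGB2BGR)[o[1]:o[1]+80 if n=='top' else o[1]+100,:]
    x0=235 if n=='top' else 325; y0=215 if n=='top' else 235
    a=cv2.cvtColor(c['frame'],cv2.COLOR_RGB2BGR)[y0:y0+65,x0:x0+85]
    a=cv2.convertScaleAbs(cv2.resize(a,None,fx=9,fy=9,interpolation=cv2.INTER_CUBIC),alpha=1.6)
    K=[(45,170,58),(45,120,58),(-25,120,58),(-25,170,58)]
    F=[(45,70,33),(45,170,33),(60,170,48),(-40,170,48)]
    for P,col in((K,(0,255,0)),(F,(255,255,0))):
        u=((proj(c,W(C,P))-(x0,y0)+.5)*9).astype(np.int32)
        for q in u: cv2.circle(a,tuple(int(v) for v in q),5,col,1)
    cv2.imwrite(f'pics/{n}4z.png',a)
E
```

```text
(no output)
```

View pics/scene4z.png

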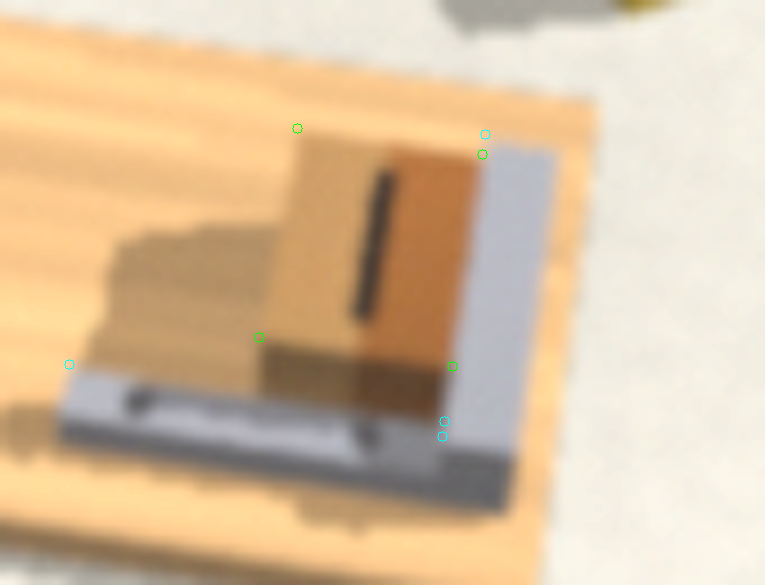

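View pics/top4z.png

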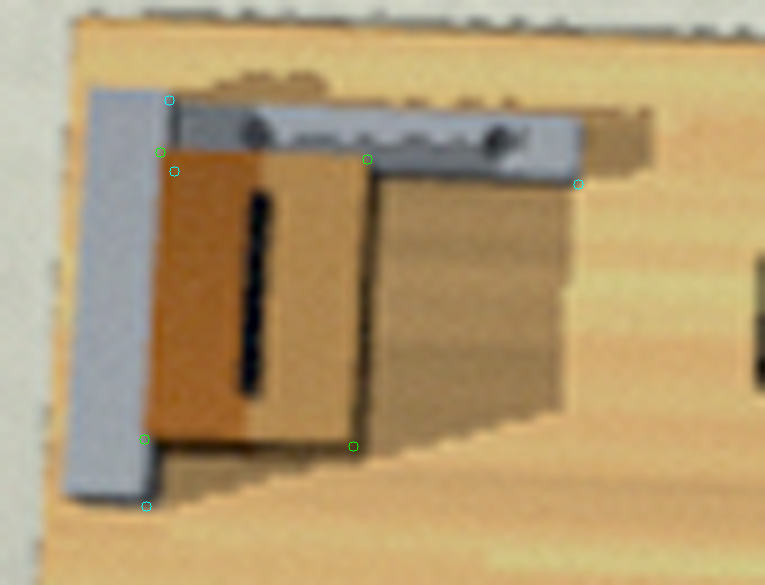

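The block corners match the registered pose as well as the stops do in both views, within about 1 mm, so it is flush. Next is the lever: fingers shut, in front of the trigger.

```bash
python3 -c "
from h import *
st();go(10,-72,146)"
python3 -m pendant '[[[2.1,-0.3,0,0],[2.1,-0.3,0,0],[2.1,-0.3,0,0],[2.1,-0.3,0,0],[2.1,-0.3,0,0]]]' -1 20 >/dev/null
python3 -c "
from h import *
st();go(10,-72,108)"
```

```text
t9.00 clamp [ 13.6 -86.5] z145.8 rot [-3.141 -0.     1.548] F [ 0.1 -0.2 -0.3] gap89.3
rows cm: 1.45 -0.36 -0.02 0.001
t9.50 clamp [ 10.7 -66.8] z145.8 rot [-3.142  0.     1.547] F [-0.1  0.4  0.6] gap52.6
rows cm: -0.52 -0.07 3.78 0.001
```

```bash
python3 -m pendant '[[[-0.5,0,0,0],[-0.5,0,0,0],[-0.5,0,0,0],[-0.5,0,0,0],[-0.5,0,0,0]]]' -1 20 >/dev/null
python3 -c "
from h import *
st();go(10,-72,108)"
python3 -m pendant '[[[0,0,0,0],[0,0,0,0],[0,0,2,0],[0,0,3.8,0],[0,0,3.8,0]]]' -1 20 >/dev/null
python3 - <<'E'
from h import *
st();go(10,-110,108)
for n,o in(('top',(280,190)),('scene',(210,170))):
    c=shot(n,f'pics/{n}5.png'); a=cv2.imread(f'pics/{n}5.png')[o[1]:o[1]+130,o[0]:o[0]+190]; a=cv2.resize(a,None,fx=4,fy=4,interpolation=cv2.INTER_CUBIC)
    a=cv2.convertScaleAbs(a,alpha=1.6);cv2.imwrite(f'pics/{n}5z.png',a)
E
```

```text
t10.00 clamp [ 10.6 -71.6] z145.9 rot [ 3.142 -0.     1.547] F [-0.1 -0.2 -0.2] gap12.7
rows cm: -0.04 -0.06 3.79 0.000
t10.50 clamp [  9.5 -71.3] z105.7 rot [-3.138e+00 -1.000e-03  1.547e+00] F [-0.1  0.4  0.2] gap0.9
rows cm: -3.87 0.05 -0.23 0.001
```

View pics/scene5z.png

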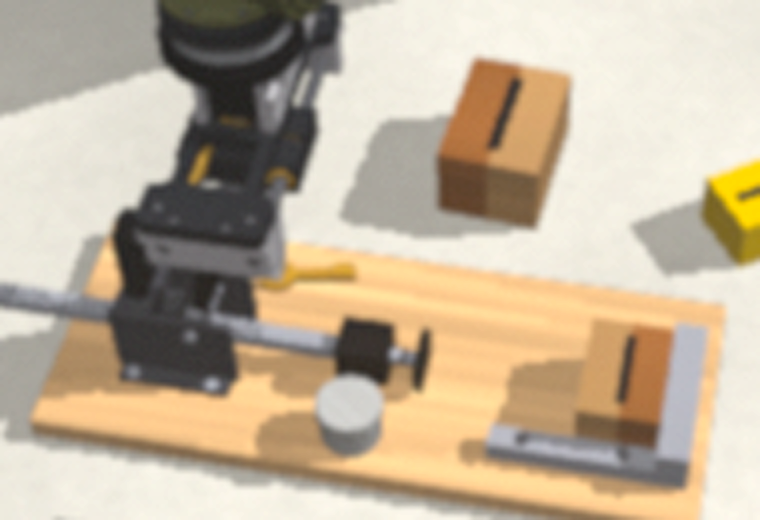

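View pics/top5z.png

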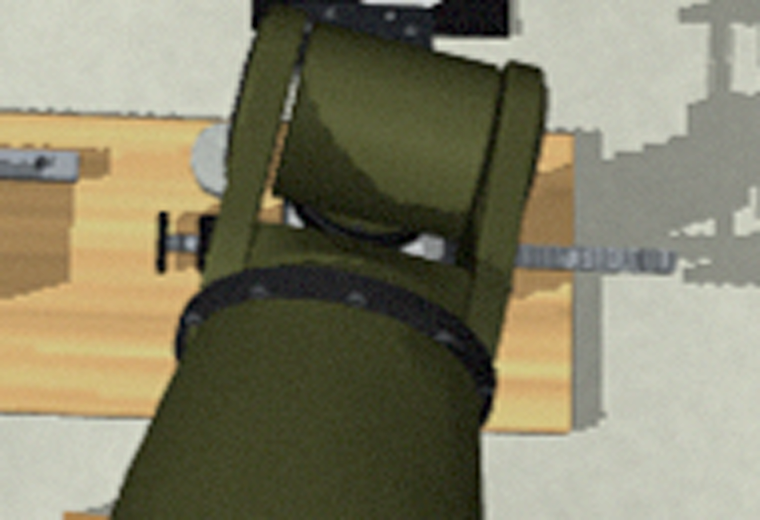

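The pad shows in both views, at top about (320,250). First stroke, slowly.

```bash
python3 -m pendant '[[[-0.5,0,-0.2,0],[-1,0,-0.2,0],[-1.5,0,-0.2,0],[-2,0,-0.2,0],[-2.5,0,-0.2,0]]]' >/dev/null; python3 -c "
from h import *
st()"
python3 -m pendant '[[[-0.5,0,0,0],[-1,0,0,0],[-1,0,0,0]]]' >/dev/null; python3 -c "
from h import *
st()"
python3 -m pendant '[[[-0.4,0,0,0],[-0.4,0,0,0]]]' >/dev/null; python3 - <<'E'
from h import *
st()
cams.camera('top');
cl=lambda n:[(round(r['score'],2),np.round(r['point'],1).tolist()) for r in models.regions_of(n,'pad_plate')]
print(cl('top'))
E
```

```text
t11.10 clamp [ 10.8 -96.8] z110.3 rot [ 3.141 -0.     1.547] F [0.3 4.  3.5] gap0.3
t11.40 clamp [  10.7 -107. ] z110.1 rot [ 3.141 -0.     1.546] F [0.1 5.3 5.4] gap0.4
t11.60 clamp [  10.7 -110.6] z110.0 rot [ 3.141e+00 -1.000e-03  1.547e+00] F [0.3 6.6 3.7] gap0.5
[(0.38, [312.0, 252.1])]
```

```bash
cat >> h.py <<'E'
def pad(sv=None):
    for n in('top','scene'):
        c=cams.camera(n)
        if sv: 
            o=(235,215) if n=='top' else (225,215)
            a=cv2.cvtColor(c['frame'],cv2.COLOR_RGB2BGR)[o[1]:o[1]+90,o[0]:o[0]+160]
            cv2.imwrite(f'pics/{n}{sv}.png',cv2.convertScaleAbs(cv2.resize(a,None,fx=5,fy=5,interpolation=cv2.INTER_CUBIC),alpha=1.7))
        for k in('pad_plate','jaw_head'):
            for r in models.regions_of(n,k)[:2]:
                print(n,k,round(r['score'],2),np.round(inv(C,ray(c,r['point'],40))[0],1))
E
python3 -m pendant '[[[-0.2,0,0,0],[-0.4,0,0,0],[-0.4,0,0,0]]]' >/dev/null; python3 -c "
from h import *
st();pad('p1')"
```

```text
t12.00 clamp [  10.7 -111.4] z110.0 rot [-3.141 -0.006  1.548] F [ 0.1 25.6  7.9] gap0.5
top pad_plate 0.65 [13.8 33.7]
top jaw_head 0.69 [12.1  3.1]
top jaw_head 0.25 [  7.5 138.3]
scene pad_plate 0.56 [  6.6 148. ]
scene jaw_head 0.7 [  5.3 -35.9]
```

View pics/scenep1.png

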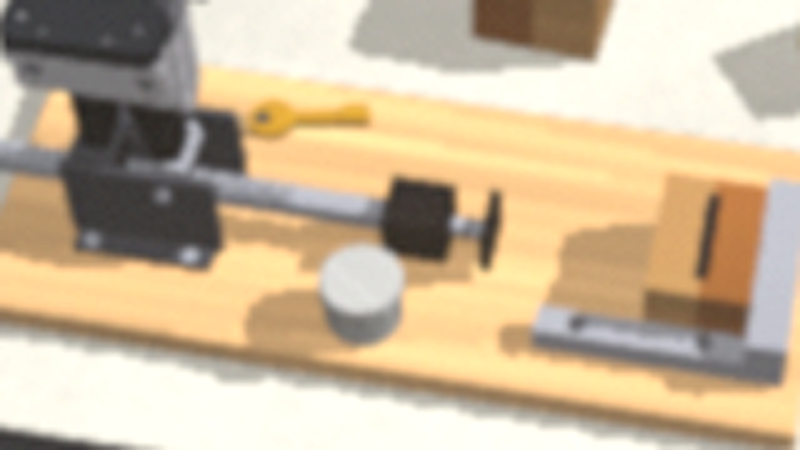

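View pics/topp1.png

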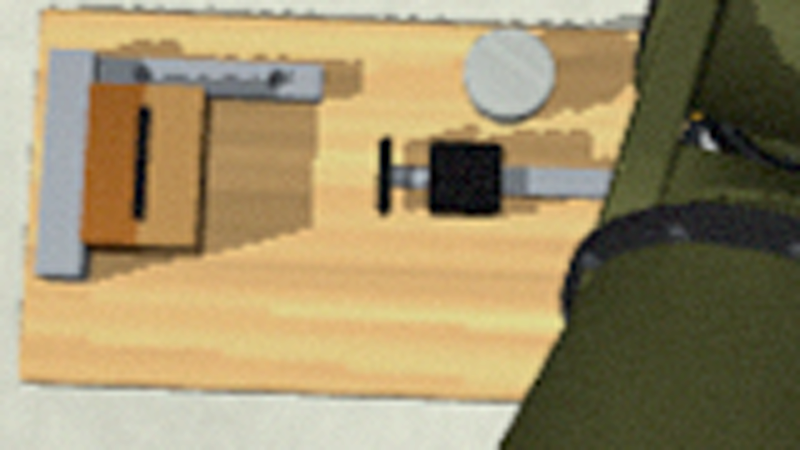

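Full-back at TCP y about -111.4. The pad face is at about y=37 now, so 83 mm remain. I'll do full pumps.

```bash

python3 -m pendant '[[[2,0,0,0],[3.8,0,0,0],[3.8,0,0,0],[3.8,0,0,0],[3.8,0,0,0]]]' | grep force; python3 -c "
from h import *
st()"
python3 -m pendant '[[[-1,0,0,0],[-2,0,0,0],[-3,0,0,0],[-3.7,0,0,0],[-3.7,0,0,0]]]' | grep force; python3 -c "
from h import *
st();pad()"
```

```text
wrist_force: [-0.3, 0.4, 0.1]
t12.80 clamp [ 10.6 -77.2] z109.8 rot [-3.142  0.     1.546] F [-0.3  0.4  0.1] gap0.7
wrist_force: [0.4, 25.7, 8.2]
t13.30 clamp [  10.8 -111.5] z110.2 rot [ 3.142 -0.006  1.546] F [ 0.4 25.7  8.2] gap0.8
top pad_plate 0.68 [164.9 147.3]
top pad_plate 0.46 [ 3.4 52.9]
top jaw_head 0.66 [8.2 7.8]
scene jaw_head 0.86 [  2.4 -13.1]
```

```bash

python3 -m pendant '[[[2,0,0,0],[3.8,0,0,0],[3.8,0,0,0],[3.8,0,0,0],[3.8,0,0,0]]]' | grep force
python3 -m pendant '[[[-1,0,0,0],[-2,0,0,0],[-3,0,0,0],[-3.8,0,0,0],[-3.8,0,0,0]]]' | grep force
python3 -m pendant '[[[2,0,0,0],[3.8,0,0,0],[3.8,0,0,0],[3.8,0,0,0],[3.8,0,0,0]]]' | grep force
python3 -m pendant '[[[-1,0,0,0],[-2,0,0,0],[-3,0,0,0],[-3.8,0,0,0],[-3.8,0,0,0]]]' | grep force
python3 -c "
from h import *
st();pad('p3')"
```

```text
wrist_force: [0.3, -0.1, 0.0]
wrist_force: [0.1, 25.2, 7.9]
wrist_force: [0.2, -0.7, 0.4]
wrist_force: [0.7, 25.9, 7.3]
t15.60 clamp [  10.8 -111.5] z110.2 rot [ 3.142 -0.006  1.546] F [ 0.7 25.9  7.3] gap0.8
top pad_plate 0.7 [  7.9 147. ]
top jaw_head 0.97 [11.1 41.8]
scene pad_plate 0.56 [20.1 94.3]
scene pad_plate 0.49 [29.6  8.4]
scene jaw_head 0.71 [29.5  3.7]
scene jaw_head 0.6 [ 5.8 17.5]
```

View pics/topp3.png

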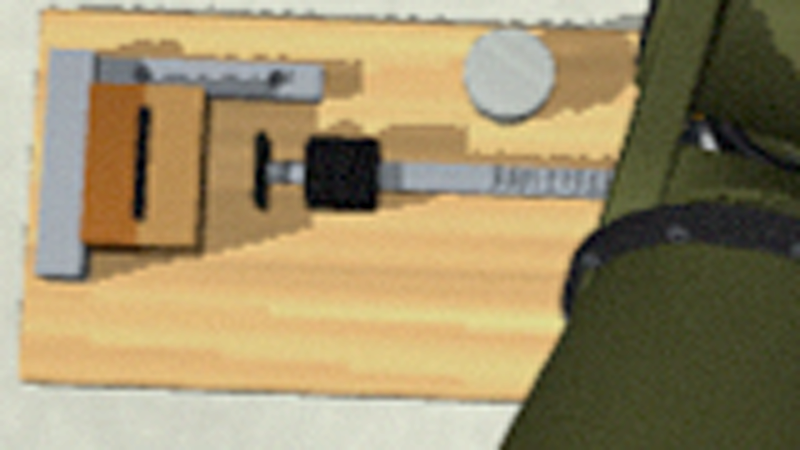

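View pics/scenep3.png

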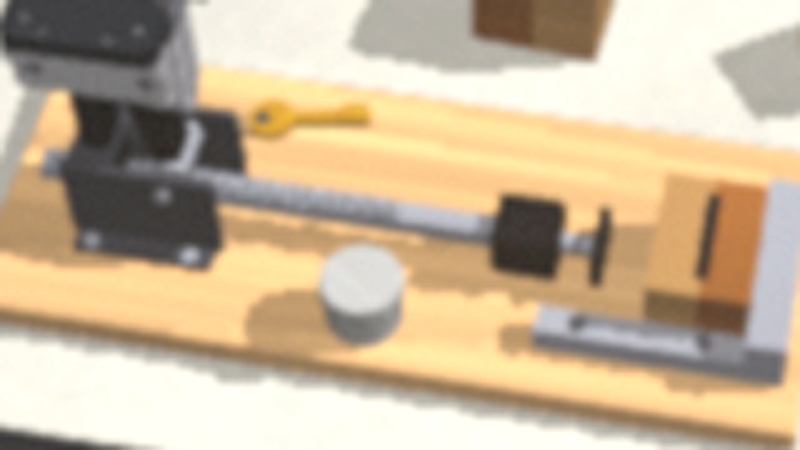

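About 21 mm remains to the block (pad edge zoom x=256, block face about 208). One more full pump should stop about 3 mm short.

```bash

python3 -m pendant '[[[2,0,0,0],[3.8,0,0,0],[3.8,0,0,0],[3.8,0,0,0],[3.8,0,0,0]]]' | grep force
python3 -m pendant '[[[-1,0,0,0],[-2,0,0,0],[-3,0,0,0],[-3.8,0,0,0],[-3.8,0,0,0]]]' | grep force
python3 -c "
from h import *
st();pad('p4')"
```

```text
wrist_force: [0.2, -0.3, -0.6]
wrist_force: [0.2, 25.5, 7.4]
t16.90 clamp [  10.8 -111.5] z110.2 rot [ 3.142 -0.006  1.546] F [ 0.2 25.5  7.4] gap0.3
top pad_plate 0.65 [-9.6 70.2]
top pad_plate 0.6 [  6.2 110.1]
top jaw_head 0.61 [ 7.5 55.3]
scene pad_plate 0.58 [ 14.7 114.1]
scene pad_plate 0.26 [  4.6 147.7]
scene jaw_head 0.91 [ 5.4 24.9]
```

View pics/topp4.png

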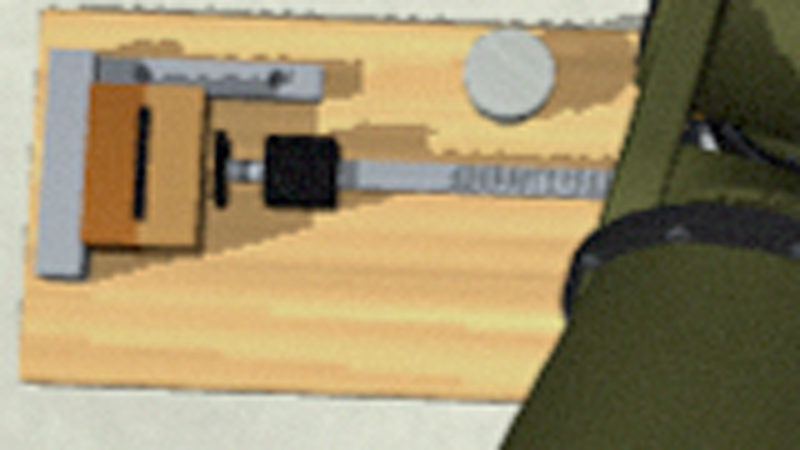

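View pics/scenep4.png

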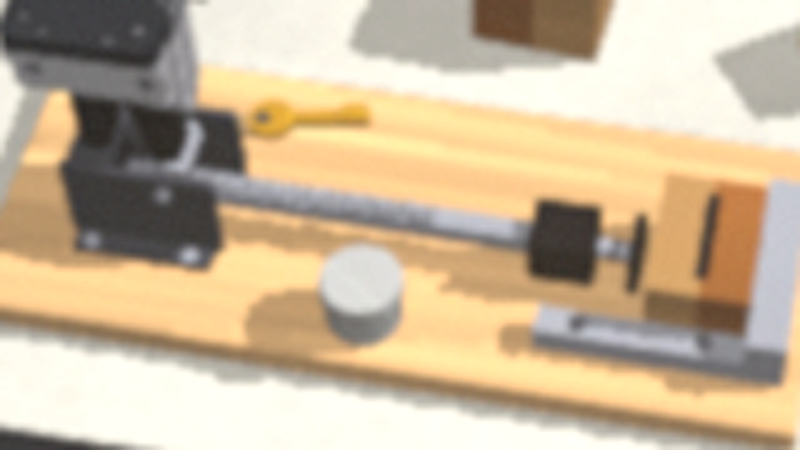

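The gap is about 3.5 mm with no contact yet (plate edge zoom x=216 against 208). Last stroke: out, then partway back, creeping.

```bash

python3 -m pendant '[[[2,0,0,0],[3.8,0,0,0],[3.8,0,0,0],[3.8,0,0,0],[3.8,0,0,0]]]' | grep force
python3 -c "
from h import *
st()"
python3 -m pendant '[[[-0.7,0,0,0],[-1.4,0,0,0],[-2,0,0,0],[-2.4,0,0,0],[-2.4,0,0,0]]]' | grep force
python3 -c "
from h import *
st();pad('p5')"
```

```text
wrist_force: [0.3, 0.8, -0.4]
t17.70 clamp [ 10.6 -76.3] z109.8 rot [-3.142  0.     1.546] F [ 0.3  0.8 -0.4] gap0.3
wrist_force: [-0.0, 3.4, 3.5]
t18.20 clamp [  10.8 -100.1] z110.2 rot [ 3.141e+00 -1.000e-03  1.546e+00] F [-0.   3.4  3.5] gap0.6
top pad_plate 0.54 [  6.1 118.2]
top jaw_head 0.72 [ 5.7 63.8]
top jaw_head 0.46 [-12.8 453.6]
scene pad_plate 0.37 [ 17.8 108.5]
```

View pics/topp5.png

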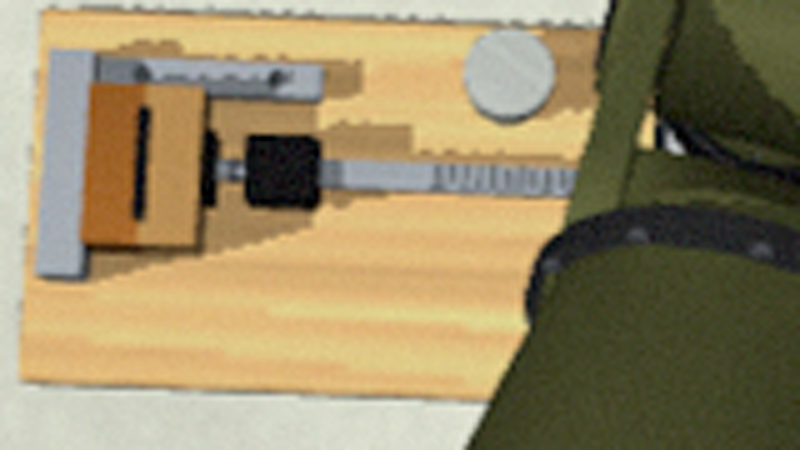

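```bash

python3 -m pendant '[[[-0.1,0,0,0],[-0.3,0,0,0],[-0.3,0,0,0],[-0.3,0,0,0]]]' | grep force
python3 -c "
from h import *
st()"
python3 -m pendant '[[[-0.1,0,0,0],[-0.2,0,0,0],[-0.2,0,0,0],[-0.2,0,0,0]]]' | grep force
python3 -c "
from h import *
st();pad('p6')"
```

```text
wrist_force: [0.6, 10.1, 5.0]
t18.90 clamp [  10.7 -101.8] z110.0 rot [-3.142e+00 -1.000e-03  1.547e+00] F [ 0.6 10.1  5. ] gap0.5
wrist_force: [-0.7, 12.7, 6.8]
t19.30 clamp [  10.7 -103.3] z110.1 rot [-3.142e+00 -2.000e-03  1.547e+00] F [-0.7 12.7  6.8] gap0.2
top jaw_head 0.79 [10.1 64.2]
top jaw_head 0.26 [-1.  71.5]
scene jaw_head 0.66 [ 3.  29.4]
```

View pics/topp6.png

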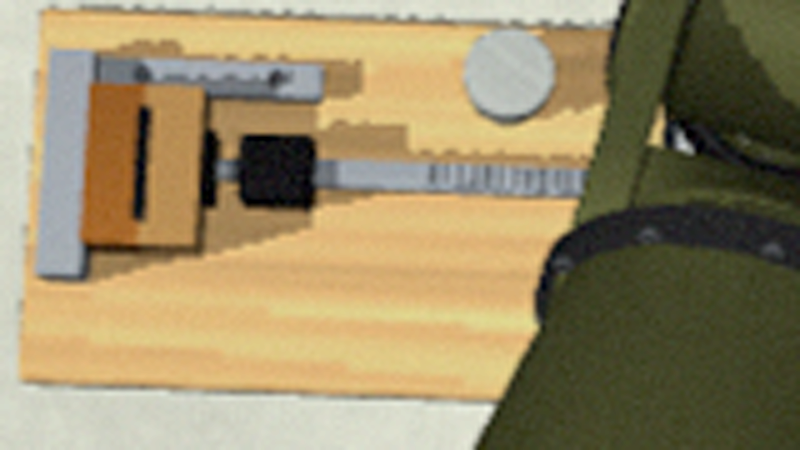

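View pics/scenep6.png

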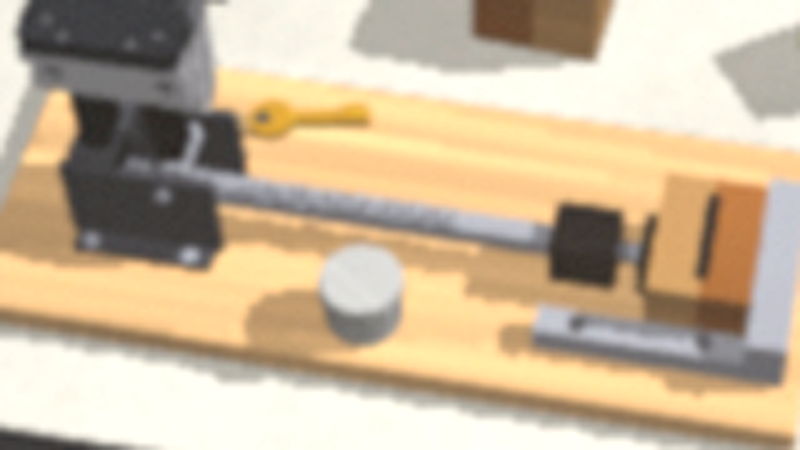

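The stem is in about 5 mm (24 of 36 zoom px still showing). I'll go about 3 mm further.

```bash

python3 -m pendant '[[[-0.1,0,0,0],[-0.2,0,0,0],[-0.3,0,0,0],[-0.35,0,0,0],[-0.35,0,0,0]]]' | grep force
python3 -m pendant '[[[0,0,0,0],[0,0,0,0],[0,0,0,0]]]' | grep force
python3 -c "
from h import *
st();pad('p7')"
```

```text
wrist_force: [-0.6, 15.9, 8.0]
wrist_force: [-0.3, 16.4, 7.8]
t20.40 clamp [  10.7 -106.3] z110.1 rot [-3.141e+00 -3.000e-03  1.548e+00] F [-0.3 16.4  7.8] gap0.2
top jaw_head 0.7 [12.2 55.3]
top jaw_head 0.34 [-5.8 69.7]
scene pad_plate 0.54 [ 15.9 114.1]
scene jaw_head 0.74 [ -14.8 -126.2]
scene jaw_head 0.73 [ 4.4 25.2]
```

View pics/topp7.png

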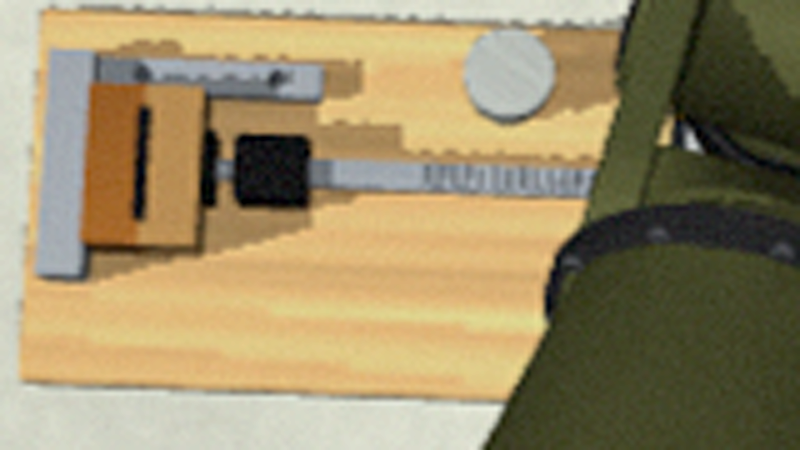

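View pics/scenep7.png

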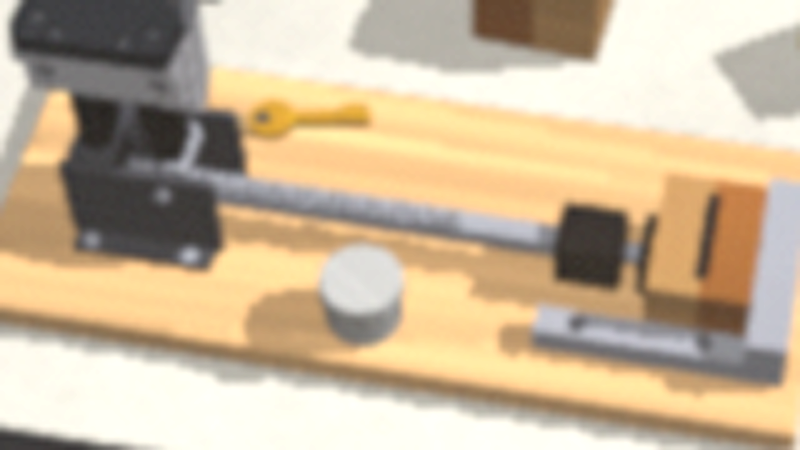

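The stem is half in (18 of 36 zoom px showing). The 16 N push fits about 6 N of trigger plus 10 N of pad, and the block is unmoved against both stops. I'll hand it in.

```bash
python3 -c "
from h import *
print(manip.sign_off());st()"
```

```text
the job is handed in; nothing more can be done
None
the job is handed in; nothing more can be done
```

I pushed the key-stand block against the fence and the end stop, pumped the trigger five full strokes plus one partial one, and handed the job in with the fingers still holding the trigger back. Sign-off gives no verdict, so the result below rests on my own checks.

**Last checks:**
- **Block:** before pumping, its corners matched the flush pose to about 1 mm in both cameras. In the final pictures it had not moved from there.
- **Stem:** about 18 of 36 zoomed pixels were still showing, so it is pushed in roughly 8 mm, half-way.
- **Push on the trigger:** about 16 N and steady, which fits roughly 6 N for the trigger plus 10 N at the pad.
- **Other items:** the tin and the key on the board looked undisturbed in the last pictures. I did not check the bowl, the disc holder, the glasses case or the key on the shelf at the end.
- **Time:** I handed in at about 20.5 s of the 67 s allowed.

**What disagreed:** the network's pad and jaw-head detections were often wrong, so I measured the gap and the stem from enlarged pictures instead. At the first pad contact the wrist force read only 3.4 N, lower than I expected. It rose with the stem push-in after that.

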